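Set a wheel-bearing nut with the click wrench and spin the hub

ROBOT

A 6-joint arm with a two-finger parallel gripper is mounted at the origin on the work surface. World frame = base frame: x ahead of the robot, y to its left, z up, the work surface at z = 0. Lengths are in mm, angles in rad, forces in N, time in s.
With the tool pointing down it reaches from about 350 to 975 mm from the base axis. Payload 7.1 kg.
Tool frame: the origin (TCP) lies on the front face of the gripper's body, between the roots of the fingers; the fingertips stand 80 mm ahead of it and the grasp point (between the pads) lies 61 mm ahead of it (env.tips_ahead is the distance from the TCP to the fingertips, in mm); z points along the fingers, y is the direction in which the jaws open and shut (so a half turn about z gives the same grasp; the last joint's range is limited). The gripper opens to 88 mm and grips with 3 to 60 N. Pads are 20 mm wide; open, the fingers measure 115 mm over their backs; the gripper's body (75 mm by 178 mm) begins 61 mm behind the grasp point.
Start: joints at [-1.297, 0.423, 1.63, -0, 1.089, -0.019], TCP at [180.415, -598.378, 302.675] pointing down, gripper open.
Joint ranges: [-3, 3], [-0.9, 2.11], [0.09, 2.58], [-1.31, 4.45], [0.11, 2.69], [-2.54, 2.54]. Speed limits (rad/s): [2.39, 2.39, 3.01, 3.14, 3.14, 3.14].

INTERFACE

Orientations are given as a unit quaternion [x, y, z, w].
In Python, from station import env, set_gripper, viewer, workorder gives the robot as it stands. Calls block until the motion is done:
- env.reach(position, orientation): joint-space move of the TCP to a pose.
- env.move_l(position, rot=None, rate=150, f_stop=None): straight line of the TCP; rot=None keeps the orientation; rate is the mean speed in mm/s. With f_stop (N) it stops when the force on the tool has changed by that much, and returns True; else False.
- env.move_joints(angles): joint-space move.
- set_gripper(opening): finger opening in mm; the grip force is fixed at half the most; returns when the fingers have stopped.
- env.hold(seconds).
- env.ik(position, orientation): joint angles nearest the present ones, or None.
- env.read_state(): the state.
- viewer.camera(name): name is "scene" or "top"; returns the picture (384x512x3 uint8, blue, green, red); there is no depth.
- viewer.camera_params(name): a dict with "fx", "fy", "cx", "cy" (pixels), "pose" (4x4, takes a point from camera to world coordinates). Camera axes: x right, y up, looking along -z (the intrinsics and any distortion apply to the point x, -y, -z); pixel columns grow to the right and rows downward; lengths in mm; the calibration is good to about 2 mm. A picture is of the moment at which its call begins. camera_params takes no time and is no camera call.
A pose or a line that the arm cannot do raises env.IKError and nothing moves.
- workorder.sign_off(): hands the job in, once; it reports no verdict.
The state is a dict: "time_s": time; "qpos": joint angles; "dq": joint speeds; "tau": joint torques, N m; "tool_pos": TCP position; "orientation": TCP orientation; "force": force on the tool from outside, world axes, zero at the start; "wrist_torque": the same for the moment, N m; "width": finger opening in mm.
Only numpy, scipy, OpenCV 4.12 (cv2) and the standard library are available. Lean on these libraries where they do the work, as an engineer would, in place of code of your own. Each camera call takes 0.05 s, during which the arm holds its last target. There are 200 camera calls.

TASK

Finish the wheel hub that stands in the vice: swing the click wrench's handle clockwise (seen from above) until the nut is home and the wrench trips, and stop there without forcing the handle on towards its stop. Then lift the wrench off, lay it flat on the rubber mat beside the screwdriver without dropping it, and check the bearings by flicking the hub round (its wheel studs are handy for that) so that it runs on by itself, untouched, for at least three seconds. Leave everything else on the bench where it is.

Things in the scene. Friction and masses are not known exactly. Their poses are not given: they have to be found in the camera images.
- hub_axis (a point): where the upright axis of the dark steel hub crosses the top face of its flange, 114 above the bench. Flange 140 across; four steel wheel studs, 12 across and 26 high (tops at 140), 90 degrees apart on a circle of radius 50 about the axis; in the middle the hub's nose, 60 across, up to 146. At the start the wrench's handle points along this point's -x
- nut_top (a point): centre of the top of the steel nut, 176 above the bench, on the hub's axis: hexagon 41 across flats from 152 up, collar 62 across below it; the axle's end stands up through it to 186
- vice: low grey machine vice bolted to the bench, gripping the hub's stub axle; origin on the bench under the hub's axis. It stays below 76, within 65 of the axis along y, and reaches from -145 to 95 along x
- hub (a joint): how far the hub has turned on its bearings, rad, positive anticlockwise from above, without limit; it starts anywhere, at rest. The hub weighs about 1.9 kg and runs freely: once pushed, it slows by only about 0.6 rad/s each second
- stud (a point): top centre of one of the four studs (all alike; the others are 90, 180 and 270 degrees further round the axis)
- nut (a joint): how far the nut has been tightened, rad: 0 at the start, 0.30 when home, positive clockwise from above. It turns against a light drag (0.3 N m), stays where it is left, and stops dead at 0.30
- click (a joint): kink of the wrench's handle against its head, rad, 0 when straight. Hinge pin 50 from the ring's centre; a spring holds it straight up to about 1.1 N m (a push of some 10 to 12 N at 170 from the ring's centre), then the handle gives way clockwise: tripped at 0.06, stop at 0.30. It springs back when let go. In all the handle turns by about 0.35 to 0.4 rad before it trips
- wrench_ring (a point): centre of the wrench's ring end (64 across, 20 thick, about 162 above the bench), which sits loosely on the greased nut and lifts straight off it (by 35 or more to clear the axle's end). Wrench 312 long, 0.5 kg, lying level or sagging a few degrees; its x axis runs from handle to ring, z up
- wrench_grip (a point): point on the axis of the wrench's round steel tube, 85 from the ring's centre: a good place to lift it (tube 18 across from 60 to 135 from the ring's centre; balance point about 65 from it). x axis along the handle, towards the ring
- wrench_end (a point): centre of the butt end of the wrench's handle, 280 from the ring's centre; the black grip, 26 across, runs from 154 to 280 from the ring's centre
- mat_top (a point): centre of the top face of a black rubber mat, 400 (along x) by 200 (y), 4 thick, lying on the bench to the left or right of the vice; the screwdriver lies on its +y half, 65 to 75 off the mat's long middle line. The parts tray (280 by 190, 35 high) is on the other side
- screwdriver_grip (a point): a screwdriver, 210 long, lying along one long edge of the rubber mat; this point is on its handle (leave it alone)
- bearing_c (a point): a spare bearing ring, 52 across and 18 high, lying in the parts tray; this point is its centre (leave it alone)
- seal_c (a point): a rubber seal ring, 60 across and 8 high, lying in the parts tray; this point is its centre (leave it alone)
- spraycan_c (a point): an upright grey spray can, 64 across and 190 high, standing close beside the hub; this point is its centre, half-way up (leave it alone)
- oilbottle_c (a point): an upright grey oil bottle, 62 across and 185 high, standing close beside the hub on the other side; this point is its centre, half-way up (leave it alone)
- piston_c (a point): an upright aluminium engine piston, 76 across and 66 high, standing behind the vice; this point is its centre, half-way up (leave it alone)
- dustcap_c (a point): the hub's steel dust cap, 56 across and 30 high, standing on the bench beside the vice; this point is its centre, half-way up (leave it alone)
Mind the look-alikes: they are no part of the job. What is shaped like the vice but purple is not meant.

How it is judged (in metres and radians):
On the way, in this order (a step that is already met when the one before it is completed fails the run):
1. the nut is home (turned past 0.26 rad) and the wrench has tripped (kinked past 0.06 rad) (value of joint nut above 0.26 rad and value of joint click above 0.06 rad), for 0.05 s.
2. the wrench lies on the mat, let go and at rest (x of wrench_ring in the frame of mat_top between -0.2 and 0.2 m and y of wrench_ring in the frame of mat_top between -0.1 and 0.1 m and z of each of wrench_ring, wrench_end in the frame of mat_top below 0.022 m and x of wrench_end in the frame of mat_top between -0.2 and 0.2 m and y of wrench_end in the frame of mat_top between -0.1 and 0.1 m and contact force between wrench and the fingers below 0.05 N and linear speed of wrench below 0.03 m/s), for 0.3 s.
3. the hub turns by itself faster than 0.4 rad/s with nothing touching it, for three seconds ((velocity of joint hub above 0.4 rad/s or velocity of joint hub below -0.4 rad/s) and contact force between hub and anything else below 0.05 N), for 3 s.
At the end, for the whole second after the job is handed in: The nut is still tightened (past 0.24 rad), nothing touches the hub, and the wrench lies let go and at rest on the mat: its ring centre and butt end both within the mat's outline and less than 22 mm above the mat. Whether the hub still turns at the end does not matter (all of step 2 and value of joint nut above 0.24 rad and contact force between hub and anything else below 0.05 N).
It fails at once if the wrench's handle is forced on past the trip towards its stop (kink over 0.25 rad) (value of joint click above 0.25 rad).
It fails at once if the wrench is dropped (moves faster than 0.6 m/s while no finger touches it) (linear speed of wrench above 0.6 m/s and contact force between wrench and the fingers below 0.01 N).
It fails at once if a bystander is moved by more than 25 mm (distance of any of screwdriver_grip, bearing_c, seal_c, spraycan_c, oilbottle_c, piston_c, dustcap_c from where it was at the start of the episode above 0.025 m).
It also fails if it takes over 72 s, if anything falls off the work surface, if the arm or the gripper's body presses on something with over 40 N, if the wrist force passes 120 N, or if a joint passes its speed limit or range.

## Working session

There is one attempt and no reset: what is moved stays moved. The work goes in short steps, each a Python script; the robot and the scene stay as the last script left them, time stands still between calls to the robot, and variables do not carry over. Pictures are saved under pics/ and viewed, about 8 in all and at most 12, crops included, and the job is handed in when it is done.

```bash
ls; mkdir -p pics; python3 - <<'E'
from station import env, viewer
import cv2, numpy as np
for n in ("scene","top"):
    im=viewer.camera(n); cv2.imwrite(f"pics/{n}0.png",im)
    p=viewer.camera_params(n); print(n,{k:(np.round(v,3).tolist() if k!='x' else v) for k,v in p.items()})
a=cv2.imread("pics/scene0.png");b=cv2.imread("pics/top0.png")
print(env.read_state())
E
```

```text
pics
scene {'fx': 354.252, 'fy': 354.252, 'cx': 262.869, 'cy': 193.2, 'pose': [[0.884, -0.358, 0.3, 789.947], [0.466, 0.697, -0.544, -484.867], [-0.014, 0.621, 0.784, 877.402], [0.0, 0.0, 0.0, 1.0]]}
top {'fx': 434.122, 'fy': 434.122, 'cx': 259.318, 'cy': 200.309, 'pose': [[0.022, 0.989, -0.148, 347.865], [-0.999, 0.027, 0.031, 48.983], [0.035, 0.147, 0.988, 1225.02], [0.0, 0.0, 0.0, 1.0]]}
{'time_s': 0.1, 'qpos': array([-1.29702459e+00,  4.23767221e-01,  1.63060044e+00, -1.05904022e-05,
        1.08862379e+00, -1.89716485e-02]), 'dq': array([-0.00142651, -0.00123761, -0.00170405, -0.00046511,  0.00086494,
       -0.00127476]), 'tau': array([ 1.76496851e-04, -5.45612526e+01, -2.74323767e+01,  6.45030895e-02,
        1.88035879e-02, -4.38706616e-05]), 'tool_pos': array([ 180.29536138, -598.01816869,  301.98277638]), 'orientation': array([ 9.89306175e-01,  1.45851989e-01, -9.35143795e-05, -6.93134835e-04]), 'force': array([ 0.20486518, -0.09883238, -0.28312055]), 'wrist_torque': array([0.0083922 , 0.02452711, 0.01924991]), 'width': 87.39999132478269}
```

View pics/scene0.png

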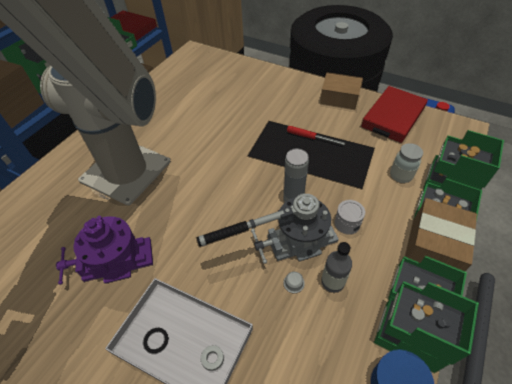

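View pics/top0.png

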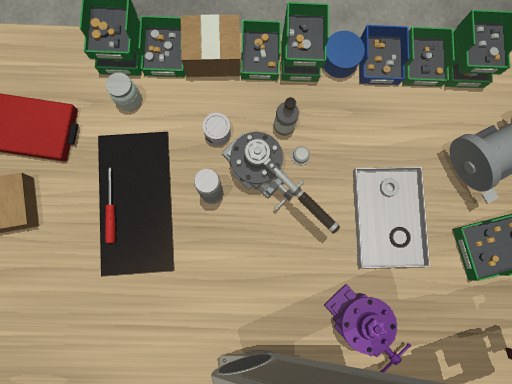

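The scene shows the hub with its wrench at about scene (305,215) / top (257,150), with the butt end at scene (203,240) / top (336,228).

Look-alikes:
- Purple hub and vice at scene (105,250) / top (368,325): not meant.
- Tyre at scene (340,45): not meant.
- Grey motor at top (485,155): not meant.

I choose the dark steel hub in the grey vice. The mat is at top (136,203) with the red screwdriver on its left (+y) side.

```bash
cat > h.py <<'E'
import numpy as np, cv2
from station import env, set_gripper, viewer, workorder
P={n:viewer.camera_params(n) for n in ("scene","top")}
def ray(n,u,v):
    p=P[n];T=np.array(p["pose"]);d=np.array([(u-p["cx"])/p["fx"],-(v-p["cy"])/p["fy"],-1.])
    return T[:3,3],T[:3,:3]@d
def plane(n,u,v,z):
    o,d=ray(n,u,v);return o+d*(z-o[2])/d[2]
def tri(a,b):
    o1,d1=ray("scene",*a);o2,d2=ray("top",*b)
    s=np.linalg.lstsq(np.c_[d1,-d2],o2-o1,rcond=None)[0]
    p,q=o1+d1*s[0],o2+d2*s[1];return (p+q)/2,np.linalg.norm(p-q)
def proj(n,X):
    p=P[n];T=np.array(p["pose"]);c=T[:3,:3].T@(np.array(X)-T[:3,3])
    return np.array([p["cx"]+p["fx"]*c[0]/-c[2],p["cy"]-p["fy"]*c[1]/-c[2]])
def down(yaw):  # tool pointing down, jaw (y) axis at world angle yaw
    from scipy.spatial.transform import Rotation as R
    y=np.array([np.cos(yaw),np.sin(yaw),0]);z=np.array([0,0,-1.]);return R.from_matrix(np.c_[np.cross(y,z),y,z]).as_quat()
E
python3 - <<'E'
from h import *
a=cv2.imread("pics/scene0.png");b=cv2.imread("pics/top0.png")
cv2.imwrite("pics/s1.png",cv2.resize(a[145:295,190:380],None,fx=4,fy=4,interpolation=cv2.INTER_CUBIC))
cv2.imwrite("pics/t1.png",cv2.resize(b[95:240,180:350],None,fx=4,fy=4,interpolation=cv2.INTER_CUBIC))
m=(b.max(2)<45).astype(np.uint8);m[:,200:]=0;m[:110]=0;m=cv2.morphologyEx(m,cv2.MORPH_CLOSE,np.ones((15,15)))
c=max(cv2.findContours(m,0,2)[0],key=cv2.contourArea);r=cv2.minAreaRect(c);print(r)
print([plane("top",*q,4).round() for q in cv2.boxPoints(r)])
E
```

```text
((134.89520263671875, 203.38876342773438), (141.645263671875, 71.02711486816406), 88.69805145263672)
[array([713., 479.,   4.]), array([724., 277.,   4.]), array([321., 247.,   4.]), array([312., 440.,   4.])]
```

View pics/s1.png

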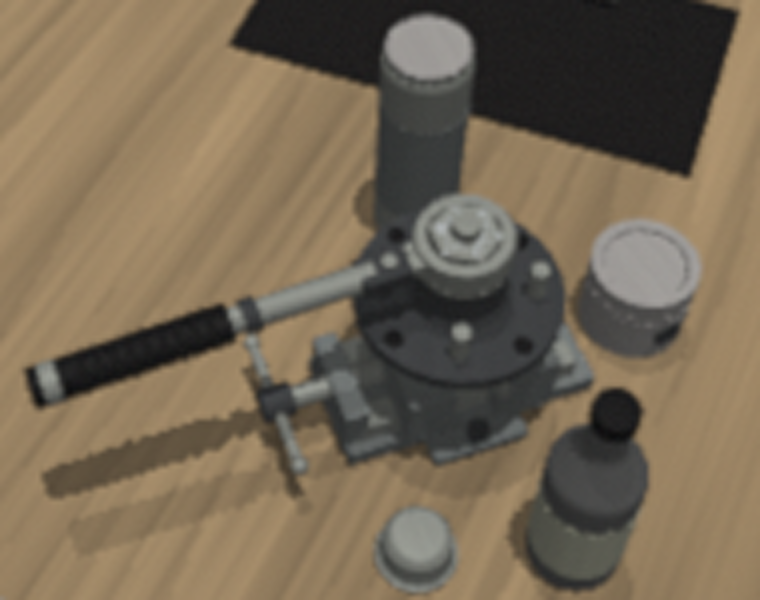

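View pics/t1.png

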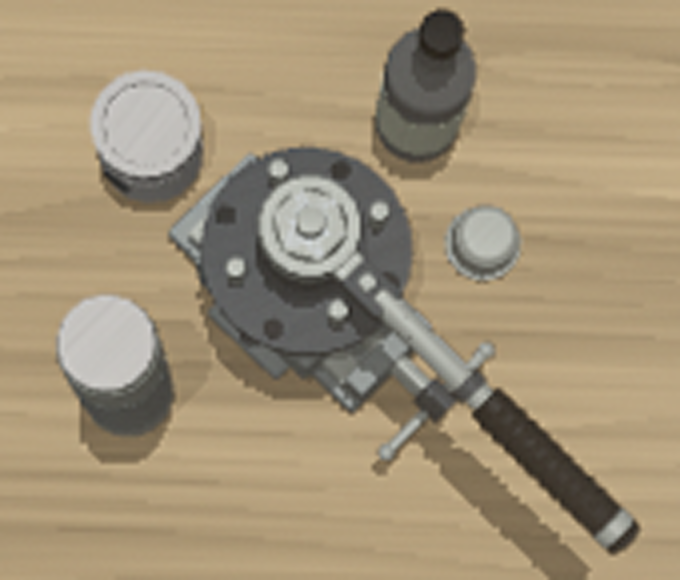

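```bash
cat > m.py <<'E'
from h import *
S=lambda x,y:(190+x/4,145+y/4)
T=lambda x,y:(180+x/4,95+y/4)
for n,a,b in [("axle_end186",(467,223),(312,218)),("butt",(43,386),(622,534)),("band",(248,315),(470,388)),("pin",(390,259),(367,283)),("studA",(541,268),(380,210)),("studA'",(541,268),(278,168)),("studB",(461,331),(338,310)),("studB'",(461,331),(380,210)),("can190",(430,50),(107,343)),("bottle185",(617,412),(442,34)),("piston66",(644,262),(146,124)),("dustcap30",(418,540),(488,236))]:
    X,e=tri(S(*a),T(*b));print(n,X.round(1),"gap",round(e,1))
hub=plane("top",*T(312,218),186)
for q in [(278,168),(380,210),(338,310),(235,267)]:
    X=plane("top",*T(*q),140);d=X-hub;print("stud",X.round(1),np.hypot(*d[:2]).round(1),np.degrees(np.arctan2(d[1],d[0])).round(1))
b=cv2.imread("pics/top0.png");a=cv2.imread("pics/scene0.png")
# red screwdriver
h=cv2.cvtColor(b,cv2.COLOR_BGR2HSV);m=((h[...,1]>150)&((h[...,0]<8)|(h[...,0]>172)));m[:,:90]=0;m[:,200:]=0;ys,xs=np.nonzero(m);print("sd",plane("top",xs.mean(),ys.mean(),16).round())
E
python3 m.py
```

```text
axle_end186 [631.1  23.1 185.6] gap 2.1
butt [ 445.2 -175.8  145.7] gap 4.6
band [533.2 -79.3 153.7] gap 2.4
pin [595.7 -12.1 168.7] gap 3.7
studA [661.7  -6.3 188.2] gap 56.3
studA' [676.4  44.8 139.9] gap 2.9
studB [618.9  11.8  65.7] gap 45.7
studB' [650.4 -21.7 139.7] gap 2.5
can190 [549.9 146.3 185.3] gap 3.7
bottle185 [756.  -56.2 179. ] gap 3.8
piston66 [727.3 136.3  65.3] gap 2.6
dustcap30 [ 667.1 -106.8   21.3] gap 3.6
stud [675.1  44.1 140. ] 49.9 25.6
stud [649.3 -22.4 140. ] 48.8 -66.9
stud [582.7   3.4 140. ] 51.1 -158.0
stud [608.8  69.9 140. ] 51.9 114.2
sd [453. 423.  16.]
```

Triangulated heights agree with the given ones: axle 185.6 vs 186, studs 139.8 vs 140, can 185 vs 190 and piston 65 vs 66. Stud radii come out at 49–52. The handle points at about -133° and sags about 3.4°. Next I swing it with closed fingers along an arc, logging the force.

```bash
cat >> h.py <<'E'
HUB=np.array([630.,23.3]); TH0=np.radians(-133.2); RP=205.
def arc(th,z=205.,r=RP): return np.array([HUB[0]+r*np.cos(th),HUB[1]+r*np.sin(th),z])
def ftan(F,th): return -(F[0]*np.sin(th)-F[1]*np.cos(th))  # reaction opposing cw push -> positive
def push(th,upto,step,rate=40,fmax=25):
    while th>upto:
        th-=step; env.move_l(arc(th),down(th),rate=rate); s=env.read_state()
        d=s["tool_pos"][:2]-HUB; a=np.arctan2(d[1],d[0]); f=ftan(s["force"],a)
        print(round(TH0+.112-a,3),round(f,1),end=" | ",flush=True)
        if f>fmax: break
    print("t",s["time_s"].round(1),"th",th)
E
python3 - <<'E'
from h import *
set_gripper(0)
th=TH0+.112+.09
env.reach(arc(th,300),down(th)); env.move_l(arc(th),rate=120)
s=env.read_state();print(s["time_s"],s["width"],s["force"].round(1),s["tool_pos"].round(1),s["qpos"].round(2))
push(th,TH0+.112-.26,.025)
E
```

```text
4.4083 0.4902172713633459 [ 0.1 -0.1 -0.2] [ 522.9 -151.5  205.5] [-0.3   0.44  1.88 -0.    0.82  1.82]
-0.066 -0.2 | -0.04 -0.4 | -0.015 -0.3 | 0.009 0.7 | 0.034 -0.1 | 0.06 0.7 | 0.085 1.6 | 0.11 1.4 | 0.135 0.5 | 0.16 0.5 | 0.185 1.3 | 0.21 1.0 | 0.235 1.3 | 0.26 0.8 | 0.285 1.1 | Traceback (most recent call last):
  File "<stdin>", line 6, in <module>
  File "h.py", line 28, in push
    print("t",s["time_s"].round(1),"th",th)
              ^^^^^^^^^^^^^^^^^
AttributeError: 'float' object has no attribute 'round'
```

```bash
sed -i 's/s\["time_s"\].round(1)/s["time_s"]/' h.py; python3 - <<'E'
from h import *
push(TH0+.112-.285,TH0+.112-.415,.0125,rate=30)
E
```

```text
0.297 1.6 | 0.311 0.9 | 0.323 0.5 | 0.335 1.5 | 0.347 3.4 | 0.358 5.3 | 0.369 7.5 | 0.381 7.4 | 0.394 8.5 | 0.406 8.5 | 0.419 7.9 | t 11.2833 th -2.6352785636564486
```

The force plateaus at about 8 N from 0.37 rad: the nut is home and the handle is giving way. I add about 0.03 rad for a sure trip (kink about 0.12, limit 0.25), then back off and look.

```bash
python3 - <<'E'
from h import *
th=-2.6352785636564486
push(th,th-.03,.0125,rate=30); env.hold(.15)
th-=.0375
for k in range(5):
    th+=.045; env.move_l(arc(th),down(th),rate=60)
env.move_l(arc(th,330),rate=200)
env.reach(arc(th-np.pi*0+.7,330,),down(th))
for n in ("scene","top"): cv2.imwrite(f"pics/{n}2.png",viewer.camera(n))
a=cv2.imread("pics/scene2.png");b=cv2.imread("pics/top2.png")
A=cv2.resize(a[145:295,190:380],None,fx=4,fy=4,interpolation=cv2.INTER_CUBIC);B=cv2.resize(b[95:240,180:350],None,fx=4,fy=4,interpolation=cv2.INTER_CUBIC)
cv2.imwrite("pics/c2.png",np.vstack([cv2.resize(A,(380,300)),cv2.resize(B,(380,300*0+324))])[:, :])
cv2.imwrite("pics/s2.png",A);cv2.imwrite("pics/t2.png",B)
print(env.read_state()["time_s"],th)
E
```

```text
0.432 8.6 | 0.444 8.3 | 0.456 8.9 | t 12.0333 th -2.672778563656449
15.175 -2.447778563656449
```

View pics/t2.png

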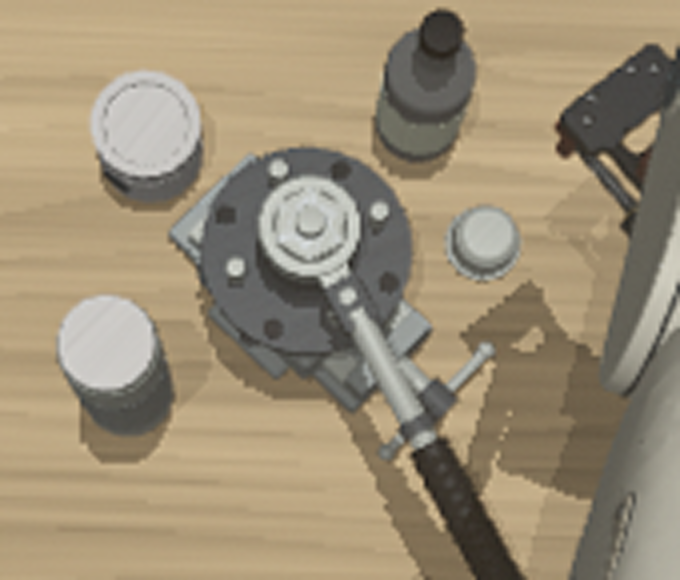

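View pics/s2.png

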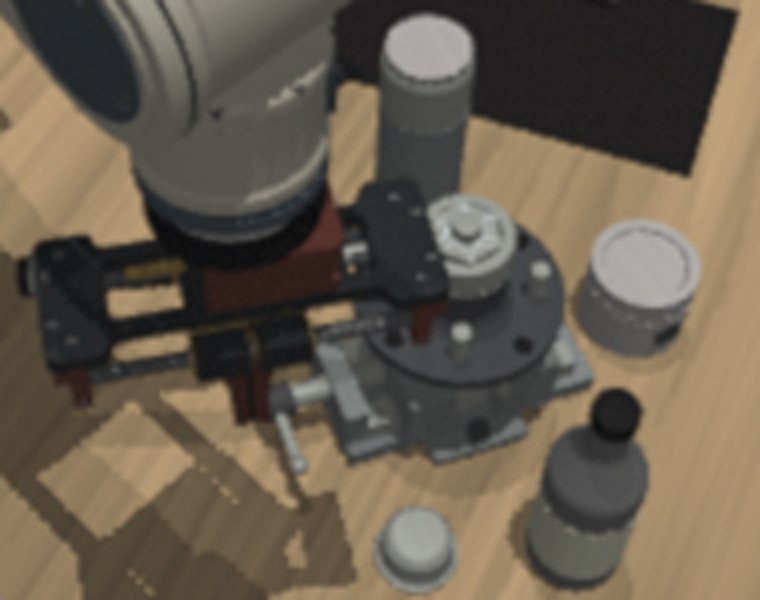

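The top view shows the handle swung clockwise: band at crop (418,432), ring still seated on the nut, studs and bystanders unmoved. Next comes the grasp at 80 from the ring, with the tool pitched by the sag.

```bash
cat >> h.py <<'E'
from scipy.spatial.transform import Rotation as R
def pose(x,sag):  # x: horizontal angle of wrench x axis (handle->ring); tool y across, z down perpendicular to sagging handle
    ex=np.array([np.cos(x)*np.cos(sag),np.sin(x)*np.cos(sag),np.sin(sag)])
    ey=np.array([-np.sin(x),np.cos(x),0]);ez=np.cross(ex,ey)
    return np.c_[ex,-ey,-ez]   # tool z down
E
python3 - <<'E'
from h import *
T=lambda x,y:(180+x/4,95+y/4)
p=[plane("top",*T(418,432),153.7)[:2],plane("top",*T(384,366),156.3)[:2],plane("top",*T(348,297),160+9)[:2]]
for q in p:
    d=q-HUB;print(q.round(1),np.hypot(*d).round(1),np.degrees(np.arctan2(d[1],d[0])).round(1))
d=p[0]-p[1];print(np.degrees(np.arctan2(d[1],d[0])))
x=np.arctan2(*(HUB-p[0])[::-1])
for a in (x,x+np.pi):
  for xx,pt in ((a,(560,-18,228)),(a+np.radians(4.5)-x,(577,326,300))):
    for rot in (pose(xx,.06 if a==x else -.06),):
        q=env.ik(pt,R.from_matrix(rot).as_quat()); print(None if q is None else q.round(2))
E
```

```text
[503.4 -47.6] 145.1 -150.7
[544.2 -25.5] 98.7 -150.4
[584.8  -1.4] 51.5 -151.3
-151.505993743689
[-0.07  0.41  1.85  0.04  0.82  0.96]
[ 0.5   0.46  1.57 -0.03  1.05  2.01]
[-0.07  0.41  1.85  0.04  0.82 -2.18]
[ 0.5   0.46  1.57 -0.03  1.05 -1.13]
```

```bash
python3 - <<'E'
from h import *
x=np.radians(29.2);M=pose(x,.06);q=R.from_matrix(M).as_quat()
g=np.array([*(HUB-80*np.array([np.cos(x),np.sin(x)])),157.2]); t=g-70*M[:,2]
set_gripper(60); env.reach(t+[0,0,120],q); env.move_l(t+[0,0,20],rate=150)
print(env.move_l(t,rate=60,f_stop=8)); set_gripper(0)
s=env.read_state();print(s["time_s"],s["width"],s["force"].round(1),(s["tool_pos"]-t).round(1))
F0=s["force"]
for k in range(1,5):
    env.move_l(t+[0,0,12*k],rate=50);s=env.read_state();print(s["width"],(s["force"]-F0).round(1),s["wrist_torque"].round(2))
env.move_l(t+[0,0,130],rate=100)
for n in ("scene","top"): cv2.imwrite(f"pics/{n}3.png",viewer.camera(n))
a=cv2.imread("pics/scene3.png")
cv2.imwrite("pics/s3.png",cv2.resize(a[90:290,150:380],None,fx=3,fy=3))
print(env.read_state()["time_s"])
E
```

```text
False
19.3167 17.474123791302393 [-0.8  1.7  0.9] [-0.1  0.1  0. ]
17.3541807172984 [ 0.9 -0.  -6.2] [0.2  0.12 0.13]
17.329308812412208 [ 1.5 -2.3 -4.7] [-0.09  0.05 -0.02]
17.14060954250063 [ 0.6 -1.5 -6.2] [-0.11  0.18  0.03]
17.37714382391839 [ 0.4 -2.  -6.2] [-0.17  0.18 -0.07]
21.95
```

View pics/s3.png

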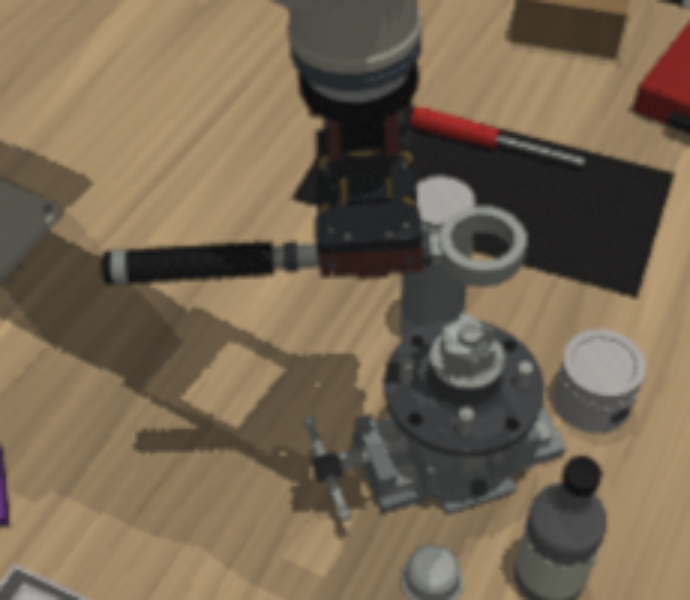

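The wrench hangs level in the grip, with the ring at crop (482,247) clear of the nut. I check its tilt by intersecting rays with the handle's vertical plane, then carry it over.

```bash
python3 - <<'E'
from h import *
x=np.radians(29.2);n=np.array([-np.sin(x),np.cos(x),0])
P_=[]
for u,v in [(482,247),(113,267)]:
    o,d=ray("scene",150+u/3,90+v/3);X=o+d*(((np.array([*HUB,0])-o)@n)/(d@n));P_.append(X);print(X.round(1))
L=np.linalg.norm(P_[0]-P_[1]);sag=(P_[0]-P_[1])[2]/L;print("len",L,"sag",sag)
# mat: centre, angle
C=np.array([517.5,361.]);a=np.radians(4.6);ex=np.array([np.cos(a),np.sin(a)]);ey=np.array([-ex[1],ex[0]])
g=np.array([*(C+60*ex-42*ey),0]);print(g)
M=pose(a,0);q=R.from_matrix(M).as_quat()
s=env.read_state();p=s["tool_pos"]
env.move_l([p[0]-10,p[1]+20,330],rate=150)
env.reach(g+[0,0,330],q); env.move_l(g+[0,0,160],rate=150)
print(env.read_state()["time_s"],env.read_state()["width"])
for n_ in ("scene","top"): cv2.imwrite(f"pics/{n_}4.png",viewer.camera(n_))
a=cv2.imread("pics/scene4.png");b=cv2.imread("pics/top4.png")
cv2.imwrite("pics/c4.png",np.hstack([cv2.resize(a[60:260,200:400],(400,400)),cv2.resize(b[110:290,80:260],(400,400))]))
E
```

```text
[631.8  24.3 289.1]
[ 392.2 -109.6  278.2]
len 274.79913007665704 sag 0.039976789494570224
[580.67508753 323.94722256   0.        ]
24.8417 17.29264103068999
```

View pics/c4.png

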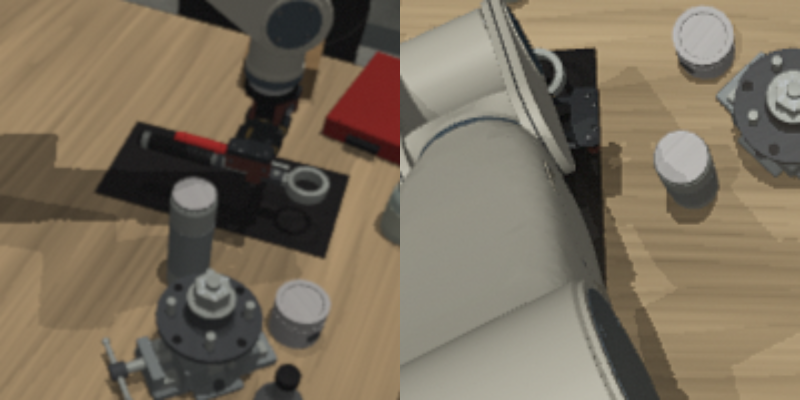

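The wrench hangs over the mat with its shadow well inside the outline and clear of the screwdriver. I lower it to touch, release, retreat and check.

```bash
python3 - <<'E'
from h import *
p=env.read_state()["tool_pos"]
env.move_l([p[0],p[1],98],rate=100); env.hold(.2)
r=env.move_l([p[0],p[1],84.5],rate=15,f_stop=4)
s=env.read_state();print(r,s["tool_pos"].round(1),s["force"].round(1),s["time_s"])
set_gripper(60); env.hold(.2)
p=s["tool_pos"]; env.move_l([p[0],p[1],300],rate=150)
s=env.read_state();print(s["force"].round(1),s["time_s"])
set_gripper(0)
env.reach([480,-150,330],down(0))
for n_ in ("scene","top"): cv2.imwrite(f"pics/{n_}5.png",viewer.camera(n_))
print(env.read_state()["time_s"])
a=cv2.imread("pics/scene5.png");b=cv2.imread("pics/top5.png")
A=cv2.resize(a[110:250,230:400],(510,420),interpolation=cv2.INTER_CUBIC);B=cv2.resize(b[80:280,90:320],(690,600),interpolation=cv2.INTER_CUBIC)
cv2.imwrite("pics/s5.png",A);cv2.imwrite("pics/t5.png",B)
E
```

```text
True [581.1 324.2  84.4] [ 0.6 -0.6  6.5] 26.775
[-0.2 -0.5  0.3] 29.3917
32.4667
```

View pics/t5.png

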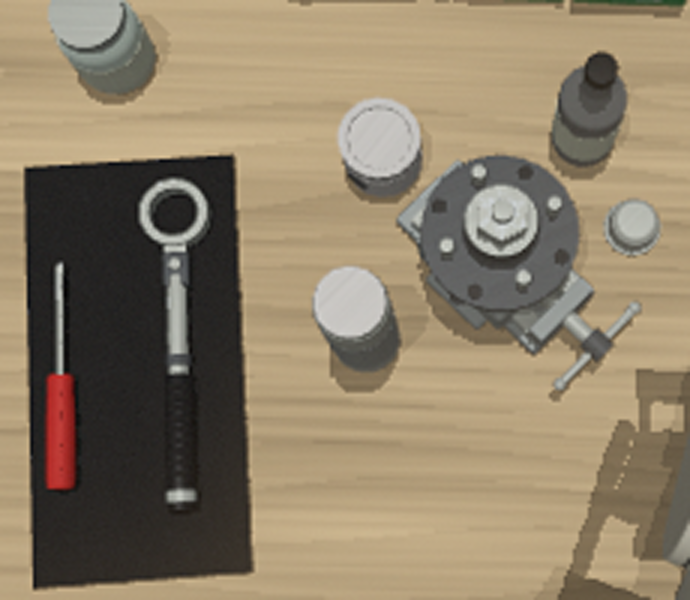

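View pics/s5.png

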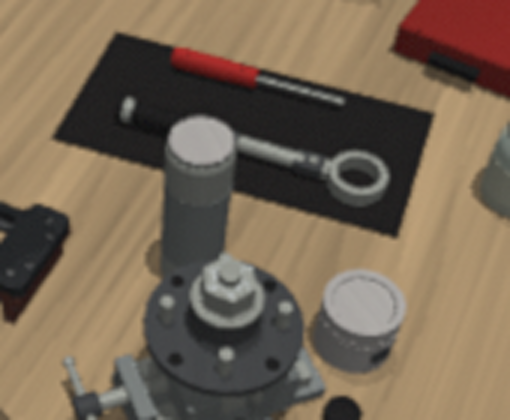

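The wrench lies flat on the mat: ring at (173,212), butt at (181,505), both inside the outline and clear of the screwdriver. Hub studs and bystanders are where they were. Now I flick the stud at 114° anticlockwise, along a line that exits towards the free front side.

```bash
cat > flick.py <<'E'
from h import *
for u,v in [(479,173),(555,204),(523,279),(447,247)]:
    d=plane("top",90+u/3,80+v/3,140)[:2]-HUB;print(np.hypot(*d).round(1),np.degrees(np.arctan2(d[1],d[0])).round(1),end="; ")
al=np.radians(114+35);n=np.array([np.cos(al),np.sin(al)]);t=np.array([-n[1],n[0]])
pt=lambda y,z:np.array([*(HUB+52*n+y*t),z])
tau=al+np.pi/2
qs=[(k,env.ik(pt(-53,208),down(tau+k*np.pi))) for k in (0,1)]
now=env.read_state()["qpos"]
k=min((x for x in qs if x[1] is not None),key=lambda x:abs(x[1][5]-now[5]))[0]
q=down(tau+k*np.pi)
env.reach(pt(-53,300),q); env.move_l(pt(-53,225),rate=120)
print(env.move_l(pt(-53,208),rate=40,f_stop=8),env.read_state()["force"].round(1))
env.move_l(pt(130,208),rate=130)
s=env.read_state();print(s["time_s"],s["force"].round(1),s["tool_pos"].round(0))
env.move_l(pt(130,300),rate=200)
ims=[]
for i in range(10):
    ims.append((env.read_state()["time_s"],viewer.camera("top")))
np.savez("spin.npz",t=[a for a,_ in ims],im=[b for _,b in ims])
cv2.imwrite("pics/spin.png",np.vstack([np.hstack([cv2.resize(i[120:190,220:295],(150,140)) for _,i in ims[j:j+5]]) for j in (0,5)]))
print([round(a,2) for a,_ in ims])
E
python3 flick.py
```

```text
47.9 25.1; 49.1 -68.6; 52.4 -158.1; 51.2 116.3; False [-0.7  0.2  0.2]
36.4583 [-0.3 -0.2  0.7] [519. -61. 208.]
[37.07, 37.12, 37.17, 37.22, 37.27, 37.32, 37.37, 37.42, 37.47, 37.52]
```

View pics/spin.png

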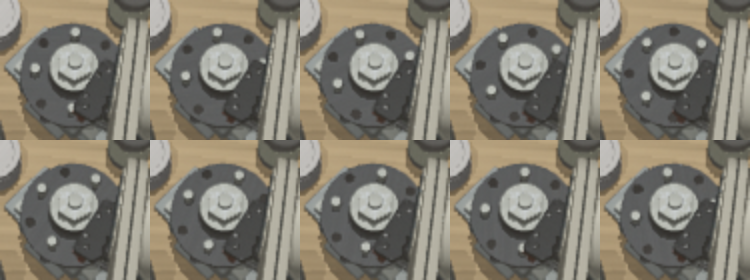

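The strip shows the studs going round anticlockwise at about 90° per 0.4 s (about 3.9 rad/s), untouched, with the nut's hexagon still. I wait 4 s, check the speed again and hand in.

```bash
python3 - <<'E'
from h import *
p=env.read_state()["tool_pos"]; env.move_l([p[0]-60,p[1]-60,320],rate=150); env.hold(3.0)
f=[]
for i in range(4): f.append(viewer.camera("top")); env.hold(.1)
print(env.read_state()["time_s"])
c=np.hstack([cv2.resize(i[120:190,220:295],(200,187)) for i in f])
d=cv2.resize(f[-1][50:290,80:400],(533,400)); d=np.pad(d,((0,0),(0,800-533),(0,0)))
cv2.imwrite("pics/end.png",np.vstack([c,d]))
workorder.sign_off()
E
```

```text
41.9
the job is handed in; nothing more can be done
```

View pics/end.png

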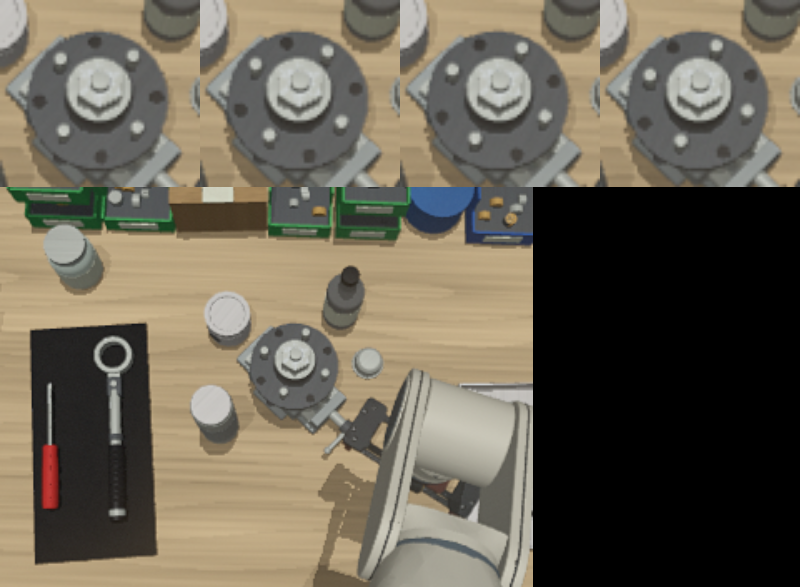

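The wheel hub is finished and the job was handed in at about 42 s of the 72 s allowed. `sign_off` gave no verdict, so what follows rests on my own checks.

- **Tightening:** I swung the handle clockwise. The force rose at about 0.34 rad, levelled off at about 8.5 N from 0.37 rad, and I stopped at 0.456 rad. That implies a kink of about 0.12 to 0.16 rad, past the trip at 0.06 and well short of 0.25. The nut and click joints cannot be read directly, so this comes from force and position only.
- **Wrench:** I lifted it off, lowered it onto the mat until it touched, and let go. The last picture shows it flat inside the mat outline, clear of the screwdriver.
- **Hub:** I flicked it by one stud. It ran untouched at about 3.9 rad/s soon after the push and was still turning slowly, at roughly 1 to 1.5 rad/s judging by eye, about 5 s later at hand-in.
- **Everything else:** The screwdriver, spray can, oil bottle, piston and dust cap stand where they were, and the nut's hexagon had not moved. The two rings in the tray were hidden by the arm in that last picture, but the arm went nowhere near them at their height.

No check failed. My stud readings disagreed with each other by about 2 to 4 mm and a few degrees, which did not matter for the flick.

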